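# Close the waffle iron down for the night

## Task

Close the waffle iron down for the night, just by pushing with the fingertips or the outside of the fingers: flip its toggle switch back to off, push the crumb tray in at the front until it is fully home, and push the open lid down until it is shut. Do not pull the tray farther out, raise the lid farther or lift anything; keep the iron where it stands and leave the bottle, the jar and the bowl beside it alone.

Things in the scene. Friction and masses are not known exactly. Their poses are not given: they have to be found in the camera images.
- waffle_iron: Square steel waffle iron, about 7 kg, on rubber feet, loose on the wooden worktop, front toward the robot. Origin on the worktop under the middle of the plates; own x from front to back (hinge side), y to its left, z up. Body x -100 to 100, y -95 to 95 mm, lower plate top z 91. Control box on the right: x -100 to 100, y -95 to -167, top z 85.5, with the switch near its front.
- iron_lid (a joint): Lid angle in rad: 0 shut, grows as it opens upward (at most 1.5). Starts at 1.05 to 1.3, its outer face leaning back, looking up and away from the robot. The stiff hinge holds the lid at any angle; pushing it shut takes about 2 to 6 N at its front edge, square to the lid.
- lid_hinge (a point): Middle of the lid's hinge axis, which runs along the iron's y: x +90, y 0, z 96 mm in the iron's frame.
- lid_edge (a point): Point to push: middle of the lid's flat outer face, 170 mm from the hinge axis, 20 mm from the front edge. The lid is a shell 190 mm long from the hinge and 190 wide; the outer face lies 25 mm outside the plane through the hinge. Own x runs from front edge to hinge, z out of the outer face. A black handle bar, 20 mm thick, 130 long along y, stands 26 mm beyond the front edge.
- iron_tray (a joint): How far the crumb tray is drawn out toward the iron's front, in m: 0 fully home, at most 0.08. It starts 0.025 to 0.045 out and slides against about 2 N of friction.
- tray_pull (a point): Middle of the front face of the tray's steel pull, a lip 90 mm wide along the iron's y, face z 17 to 41 mm above the worktop, 23 mm in front of the iron's body when home. Push it along the iron's +x. The shut lid's handle overhangs this lip (36 mm out from the body, underside 99 mm up), so the tray is easier to reach while the lid is up.
- iron_switch (a joint): Toggle switch angle in rad: 0 is on (lever leans toward the iron's front by 0.42 rad from upright), 0.84 is off (leans back by 0.42). It stays where it is left; its tip is moved with about 1.5 N.
- switch_pivot (a point): Pivot of the toggle switch on top of the control box: x -50, y -141, z 90 mm in the iron's frame; the lever swings in the iron's x-z plane. 80 mm behind it stands a fixed black dial, 34 mm wide, reaching z 104 mm; leave that.
- switch_tip (a point): Tip of the switch lever, 35.5 mm from the pivot; the lever's black end is 11 mm thick. The tip is about 122 mm above the worktop.
- vanilla: Brown glass bottle with a black cap, 47 mm wide, 118 mm tall, on the marble slab left of the iron (slab top 22 mm above the worktop); origin under its middle. Leave it alone.
- yolk_bowl: Shallow bowl of egg yolk, 116 mm wide, 44 mm tall, on the marble slab; origin under its middle. Leave it alone.
- jar_cinnamon: Spice jar with a black cap, 53 mm wide, 118 mm tall, on the marble slab; origin under its middle. Leave it alone.

How it is judged (in metres and radians):
At the end, for the whole second after the job is handed in: The switch lever leans back in its off position (at least 0.70 of 0.84 rad), the crumb tray is home to within 4 mm, the lid is shut to within 0.03 rad (6 mm at its front edge), and the iron stands level and still within 25 mm of where it stood (value of joint iron_switch above 0.7 rad and value of joint iron_tray below 0.004 m and value of joint iron_lid below 0.03 rad and distance of waffle_iron from where it was at the start of the episode below 0.025 m and angle between waffle_iron's own z axis and vertical below 0.03 rad and linear speed of waffle_iron below 0.01 m/s); the robot touches nothing.
It fails at once if the iron is shoved more than 40 mm or lifted (distance of waffle_iron from where it was at the start of the episode above 0.04 m or height (world z) of waffle_iron above 0.012 m or angle between waffle_iron's own z axis and vertical above 0.12 rad).
It fails at once if the bottle, the jar or the bowl is moved more than 20 mm, lifted or tipped (distance of any of vanilla, yolk_bowl, jar_cinnamon from where it was at the start of the episode above 0.02 m or angle between any of vanilla, yolk_bowl, jar_cinnamon's own z axis and vertical above 0.3 rad).
It fails at once if the tray is pulled farther out (past 58 mm) or the lid is raised farther (past 1.42 rad) instead of being pushed shut (value of joint iron_tray above 0.058 m or value of joint iron_lid above 1.42 rad).
It also fails if it takes over 54 s, if anything falls off the work surface, if the arm or the gripper's body presses on something with over 40 N, if the wrist force passes 120 N, or if a joint passes its speed limit or range.

## Robot

A 6-joint arm with a two-finger parallel gripper is mounted at the origin on a cart in front of the work surface, level with it; the furniture and walls round the work are solid. World frame = base frame: x ahead of the robot, y to its left, z up, the work surface at z = 0. Lengths are in mm, angles in rad, forces in N, time in s.
With the tool pointing down it reaches from about 400 to 925 mm from the base axis. Payload 12.5 kg.
Tool frame: the origin (TCP) lies midway between the tips of the shut fingers; the grasp point (between the pads) lies 19 mm behind it; x points along the fingers, y is the direction in which the jaws open and shut, and the axes are right-handed (so a half turn about x gives the same grasp; the last joint's range is limited). The gripper opens to 95 mm and grips with 3 to 60 N. Pads are 20 mm wide; open, the fingers measure 119 mm over their backs; the gripper's body (75 mm by 180 mm) begins 59 mm behind the grasp point.
Start: joints at [-1.273, 0.491, 1.559, -0, 1.092, -0.106], TCP at [245.596, -574.743, 214.661] pointing down, gripper open.
Joint ranges: [-3.1, 3.1], [-0.84, 2.19], [0.05, 2.79], [-1.13, 4.28], [0.06, 2.93], [-2.69, 2.69]. Speed limits (rad/s): [2.22, 2.22, 2.79, 3.14, 3.14, 3.14].

## Interface

Orientations are given as [roll, pitch, yaw] about the fixed x, y, z axes, in that order (R = Rz(yaw) Ry(pitch) Rx(roll)).
In Python, from cell import state, read_camera, job_done gives the robot as it stands.
- The arm moves only by the tool move_arm, never from a script. Its argument "targets" is a list of rows, each a list of 7 numbers: the shift along the world's x, y, z in m, then the turn, a rotation vector about the world's x, y, z in degrees, then the gripper's target within -1 to 1 (fully open at 1, half-way at 0, shut at -1). In form: [[dx, dy, dz, wx, wy, wz, hand], ...]. A call has 1 to 10 rows; each row is the pose to reach, as a shift and turn from the pose commanded when the call began; what a row does not reach only later rows make up. A row lasts 1/10 s, in which the tool goes at most 50 mm and 8.59 degrees, less where a joint would pass 70% of its speed; a pose out of reach is approached as far as the arm can. A call with a gripper value outside its range is refused whole. The fingers move at their own pace and stop on an object; the grip force is fixed at half the most. Time passes only in rows, so rows that repeat a pose let the fingers close. It gives the time, the measured TCP pose, the force and the opening at its end, in the units of the state.
- state(): the state, without advancing time (a new reading comes with each control period).
- read_camera(name): name is "side" or "top"; returns a dict with "img" (480x640x3 uint8, blue, green, red), "mtx" (3x3 intrinsics, pixels), "cam_to_world" (4x4, takes a point from camera to world coordinates). Camera axes: x right, y up, looking along -z (the intrinsics and any distortion apply to the point x, -y, -z); pixel columns grow to the right and rows downward; lengths in mm; the calibration is good to about 2 mm. A picture is of the moment at which its call begins. There is no depth.
- job_done(): hands the job in, once; it reports no verdict.
The state is a dict: "t": time; "joints": joint angles; "qvel": joint speeds; "tau": joint torques, N m; "eef_pos": TCP position; "tcp_rot": TCP orientation; "ft_force": force on the tool from outside, world axes, zero at the start; "moment": the same for the moment, N m; "opening": opening from 0.0 (shut) to 1.0 (fully open).
Only numpy, scipy, OpenCV 4.12 (cv2) and the standard library are available. Lean on these libraries where they do the work, as an engineer would, in place of code of your own. Each camera call takes 0.05 s, during which the arm holds its last target.

## Working session

There is one attempt and no reset: what is moved stays moved. The work goes in short steps, Python scripts to look and compute and a tool call to move; the robot and the scene stay as the last step left them, time stands still between calls to the robot, and variables do not carry over. Pictures are saved under pics/ and viewed, and the job is handed in when it is done.

Besides the shell and the picture viewer there is one more tool, called after "Request:" in YAML: its name, and indented under it one key for each argument. move_arm: Moves the arm, as the interface text tells. Its arguments: {"type":"object","properties":{"targets":{"type":"array"}},"required":["targets"]}

```bash
ls; mkdir -p pics; python3 - <<'E'
from cell import state, read_camera
import cv2,numpy as np
np.set_printoptions(suppress=True,precision=3)
print(state())
for n in("side","top"):
    r=read_camera(n);cv2.imwrite(f"pics/{n}0.png",r["img"]);np.savez(f"{n}0.npz",**r);print(r["mtx"],r["cam_to_world"],r.keys())
E
```

```text
pics
{'t': 0.0, 'joints': array([-1.273,  0.492,  1.559, -0.   ,  1.092, -0.106]), 'qvel': array([ 0.   , -0.002, -0.   , -0.001, -0.003,  0.001]), 'tau': array([  0.001, -61.265, -25.819,   0.069,   0.048,  -0.   ]), 'eef_pos': array([ 245.504, -574.474,  214.05 ]), 'tcp_rot': array([-1.639,  1.57 ,  1.906]), 'ft_force': array([-0.242,  1.048, -0.269]), 'moment': array([ 0.037, -0.035,  0.003]), 'opening': 1.0003274469295715}
[[522.413   0.    317.571]
 [  0.    522.413 236.277]
 [  0.      0.      1.   ]] [[ -0.939   0.134  -0.317 228.973]
 [ -0.344  -0.374   0.861 896.769]
 [ -0.003   0.918   0.397 490.079]
 [  0.      0.      0.      1.   ]] dict_keys(['img', 'mtx', 'cam_to_world'])
[[514.066   0.    314.248]
 [  0.    514.066 241.717]
 [  0.      0.      1.   ]] [[  0.004   0.998  -0.063 474.07 ]
 [ -1.      0.006   0.021  68.414]
 [  0.021   0.063   0.998 978.251]
 [  0.      0.      0.      1.   ]] dict_keys(['img', 'mtx', 'cam_to_world'])
```

View pics/side0.png

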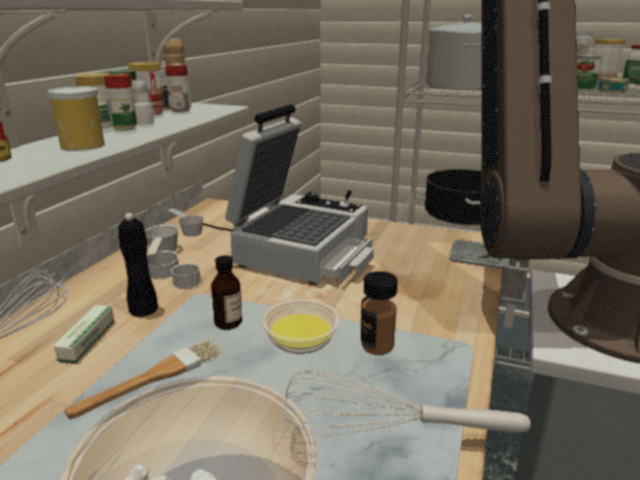

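View pics/top0.png

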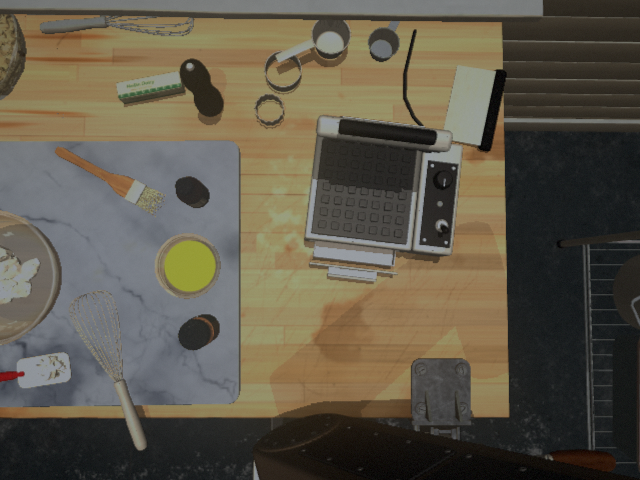

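The top view shows the iron at about (375,190), turned slightly, with the tray pull at (352,276), the switch at (442,228), the dial at (442,180) and the lid handle at (390,133). In the side view the lid handle is at (276,113). I'll zoom in for exact pixels.

```bash
python3 - <<'E'
import cv2,numpy as np
a=cv2.imread("pics/top0.png")[105:290,295:475];cv2.imwrite("pics/topz.png",cv2.resize(np.clip(a*1.6,0,255).astype('u1'),None,fx=3.2,fy=3.2,interpolation=cv2.INTER_CUBIC))
a=cv2.imread("pics/side0.png")[95:295,215:395];cv2.imwrite("pics/sidez.png",cv2.resize(np.clip(a*1.3,0,255).astype('u1'),None,fx=3,fy=3,interpolation=cv2.INTER_CUBIC))
E
```

```text
(no output)
```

View pics/topz.png

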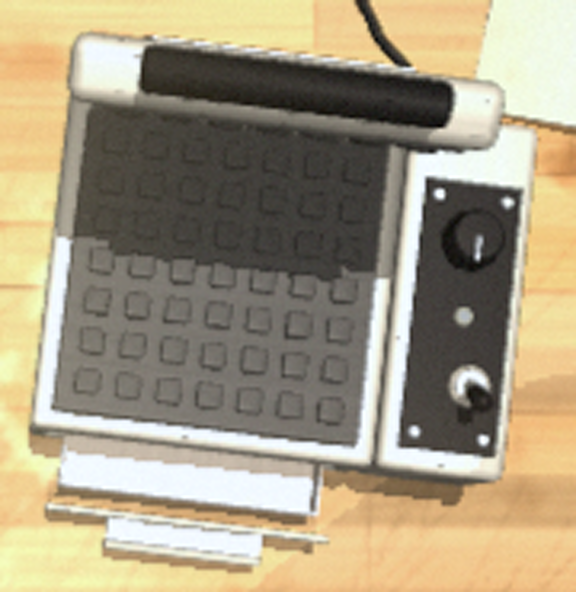

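View pics/sidez.png

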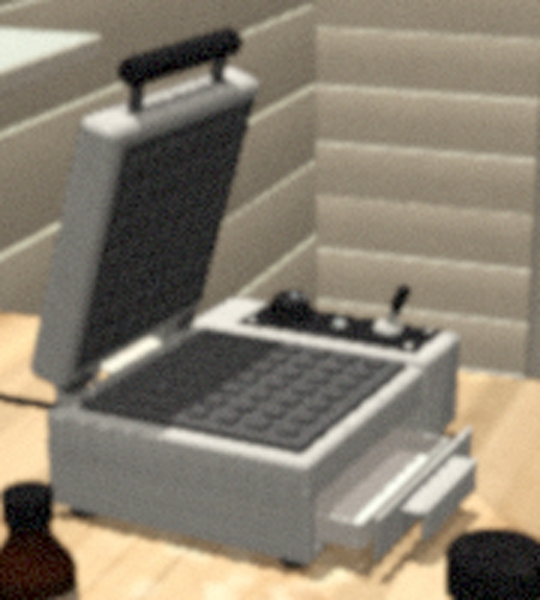

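```bash
cat > h.py <<'E'
import cv2,numpy as np
np.set_printoptions(suppress=True,precision=2)
from scipy.optimize import least_squares
T=dict(np.load("top0.npz"));S=dict(np.load("side0.npz"))
def ray(c,u,v):
    d=c["cam_to_world"][:3,:3]@np.array([(u-c["mtx"][0,2])/c["mtx"][0,0],-(v-c["mtx"][1,2])/c["mtx"][1,1],-1]);return c["cam_to_world"][:3,3],d
def onz(c,u,v,z):
    o,d=ray(c,u,v);return o+d*(z-o[2])/d[2]
def proj(c,p):
    q=c["cam_to_world"][:3,:3].T@(np.array(p)-c["cam_to_world"][:3,3]);return np.array([c["mtx"][0,2]+c["mtx"][0,0]*q[0]/-q[2],c["mtx"][1,2]-c["mtx"][1,1]*q[1]/-q[2]])
def tri(a,b):
    o1,d1=ray(T,*a);o2,d2=ray(S,*b)
    s=np.linalg.lstsq(np.c_[d1,-d2],o2-o1,rcond=None)[0];p,q=o1+s[0]*d1,o2+s[1]*d2
    return (p+q)/2,np.linalg.norm(p-q)
tz=lambda x,y:(295+x/3.2,105+y/3.2)
sz=lambda x,y:(215+x/3,95+y/3)
E
python3 - <<'E'
from h import *
L=[((466,384),(-50,-141,92)),((474,238),(30,-141,104)),((502,480),(-100,-167,84)),((30,430),(-100,95,88)),((376,468),(-100,-95,86))]
W=np.array([onz(T,*tz(*p),l[2]) for p,l in L]);l=np.array([l for p,l in L])
f=lambda q:(W[:,:2]-np.c_[q[0]+np.cos(q[2])*l[:,0]-np.sin(q[2])*l[:,1],q[1]+np.sin(q[2])*l[:,0]+np.cos(q[2])*l[:,1]]).ravel()
r=least_squares(f,[600,0,0]);print(r.x,r.fun.reshape(-1,2))
x,y,a=r.x
R=np.array([[np.cos(a),-np.sin(a),0],[np.sin(a),np.cos(a),0],[0,0,1]])
w=lambda p:R@np.array(p)+[x,y,0]
for n,p in dict(sFL=(-100,95,88),sFR=(-100,-95,88),tip=(-50-35.5*np.sin(.42),-141,122),piv=(-50,-141,90)).items(): print(n,(proj(S,w(p))-[215,95])*3,(proj(T,w(p))-[295,105])*3.2,w(p))
il=lambda P:R.T@(P-[x,y,0])
for n,a_,b in [("tip",(482,400),(404,292)),("hanR",(453,100),(240,42)),("hanL",(143,70),(122,72)),("pullL",(104,548),(408,512)),("pullR",(262,560),(473,465))]:
    P,e=tri(tz(*a_),sz(*b));print(n,P,e,il(P))
for n,a_ in [("pullL",(104,550)),("pullR",(260,562)),("lipL",(46,510)),("lipR",(326,541))]:
    print(n,il(onz(T,*tz(*a_),41)), il(onz(T,*tz(*a_),29)))
E
```

```text
[623.12 -34.14  -0.09] [[-0.24 -0.13]
 [-1.95  4.99]
 [ 0.04 -0.04]
 [ 2.4  -2.67]
 [-0.25 -2.15]]
sFL [309.74 454.65] [ 25.05 434.38] [531.95  69.37  88.  ]
sFR [422.14 355.03] [372.84 467.36] [ 515.07 -119.87   88.  ]
tip [401.35 285.03] [478.86 405.41] [ 546.36 -168.85  122.  ]
piv [382.67 322.89] [464.79 383.91] [ 560.78 -170.14   90.  ]
tip [ 547.73 -173.08  115.11] 4.379979787209788 [ -62.74 -145.09  115.11]
hanR [ 653.85 -110.67  304.2 ] 10.814769650626443 [ 37.41 -73.5  304.2 ]
hanL [671.2   21.34 305.23] 2.2047247590646863 [ 42.96  59.53 305.23]
pullL [475.37  25.43  37.26] 10.203308846793224 [-152.46   46.2    37.26]
pullR [462.83 -67.58  31.97] 2.342560927321933 [-156.68  -47.56   31.97]
pullL [-158.33   44.38   41.  ] [-158.34   43.81   29.  ]
pullR [-156.84  -44.81   41.  ] [-156.83  -46.52   29.  ]
lipL [-138.78   79.37   41.  ] [-138.54   79.24   29.  ]
lipR [-141.42  -81.4    41.  ] [-141.21  -83.58   29.  ]
```

```bash
cat >> h.py <<'E'
from scipy.spatial.transform import Rotation as Ro
A=-0.09; O=np.array([623.1,-34.1,0])
RI=Ro.from_rotvec([0,0,A]).as_matrix()
w=lambda p:RI@np.array(p)+O
il=lambda P:RI.T@(np.array(P)-O)
E
python3 - <<'E'
from h import *
from cell import state
s=state();R=Ro.from_euler("xyz",s["tcp_rot"]).as_matrix();print(R)
y=R[:,1];print("jaw angle",np.degrees(np.arctan2(y[1],y[0])),"want",np.degrees(A)+90)
for n,p in dict(sw_pre=(-95,-141,170),sw_end=(-54,-141,108),tr_pre=(-190,0,26),tr_end=(-132,0,26)).items(): print(n,w(p),w(p)-s["eef_pos"])
for th in (1.15,1.2,1.25,1.3):
    for z in(13,):
        p=(90-216*np.cos(th)+z*np.sin(th),0,96+216*np.sin(th)+z*np.cos(th));q=(p[0],60,p[2]);r=(p[0],-60,p[2])
        print(th,p[0],p[2],(proj(T,w(r))-[295,105])*3.2,(proj(T,w(q))-[295,105])*3.2,(proj(S,w(r))-[215,95])*3,(proj(S,w(q))-[215,95])*3)
E
```

```text
[[-0.    0.39 -0.92]
 [ 0.   -0.92 -0.39]
 [-1.   -0.   -0.  ]]
jaw angle -66.86475164341073 want 84.84337984382259
sw_pre [ 515.81 -165.99  170.  ] [270.28 408.52 -44.13]
sw_end [ 556.65 -169.68  108.  ] [ 311.12  404.84 -106.13]
tr_pre [433.87 -17.02  26.  ] [ 188.34  557.49 -188.13]
tr_end [491.63 -22.24  26.  ] [ 246.1   552.28 -188.13]
1.15 13.63264399240878 298.46734782776656 [417.28 168.41] [133.4  140.39] [254.36  55.05] [165.01  87.44]
1.2 23.84723315061244 302.0310933771176 [421.26 142.5 ] [136.19 114.3 ] [240.82  48.59] [150.32  80.23]
1.25 34.22716977424459 305.0798684919451 [425.   116.31] [138.96  87.94] [227.16  42.92] [135.51  73.88]
1.3 44.74650942751264 307.6060528222333 [428.49  89.95] [141.69  61.43] [213.4   38.05] [120.64  68.4 ]
```

The fit gives the iron at about (623,-34), yaw about -0.09. The tray is out about 34 mm and the lid is at about 1.28 rad. The pull width (90) and the tip and pivot positions agree with the sizes given. I'll do the switch first.

Request:
move_arm:
  targets:
    - [0.025,0.04,0,0,0,-3,-1]
    - [0.05,0.08,0,0,0,-6,-1]
    - [0.08,0.12,0,0,0,-9,-1]
    - [0.11,0.16,0,0,0,-12,-1]
    - [0.135,0.2,0,0,0,-15,-1]
    - [0.16,0.24,0,0,0,-18,-1]
    - [0.19,0.28,0,0,0,-21,-1]
    - [0.215,0.32,0,0,0,-24,-1]
    - [0.24,0.36,0,0,0,-27,-1]
    - [0.262,0.395,0,0,0,-28.5,-1]

```text
t: 1.1
eef_pos: [508.4, -177.6, 214.5]
tcp_rot: [-0.332, 1.57, 2.715]
ft_force: [0.5, -0.9, 0.4]
opening: 0.214
```

Request:
move_arm:
  targets:
    - [0.005,0.01,-0.02,0,0,0,-1]
    - [0.005,0.013,-0.05,0,0,0,-1]
    - [0.005,0.013,-0.05,0,0,0,-1]
    - [0.005,0.013,-0.05,0,0,0,-1]

```text
t: 1.5
eef_pos: [512.6, -166.9, 164.9]
tcp_rot: [-0.215, 1.57, 2.833]
ft_force: [0.0, -1.1, 1.1]
opening: 0.004
```

```bash
cat > look.py <<'E'
import sys
from h import *
from cell import state, read_camera
k=sys.argv[1]
s=state();print(s["t"],s["eef_pos"],"local",il(s["eef_pos"]),s["ft_force"],s["opening"])
R=Ro.from_euler("xyz",s["tcp_rot"]).as_matrix();print("jaw",np.degrees(np.arctan2(R[1,1],R[0,1])))
t=read_camera("top")["img"][85:300,275:495];b=read_camera("side")["img"][75:290,205:425]
f=lambda a:cv2.resize(np.clip(a*1.4,0,255).astype('u1'),(400,391),interpolation=cv2.INTER_CUBIC)
cv2.imwrite(f"pics/l{k}.png",np.hstack([f(t),f(b)]))
E
python3 look.py 1
```

```text
1.5 [ 512.57 -166.9   164.87] local [ -98.14 -142.2   164.87] [ 0.05 -1.08  1.13] 0.004270516570219388
jaw -95.36549276028975
```

View pics/l1.png

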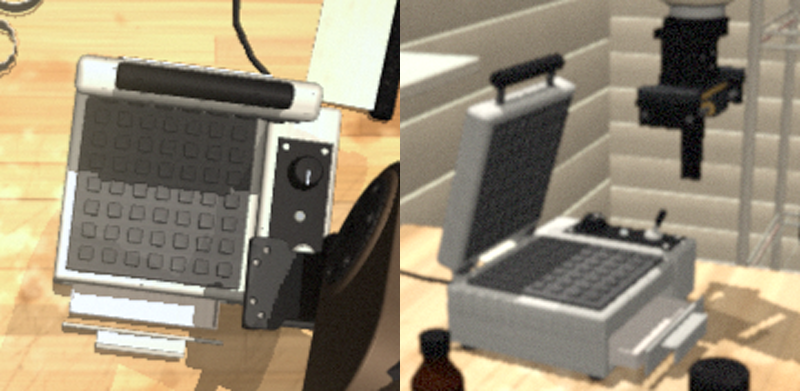

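The side view shows the closed fingers at about (690,150) in front of the lever (658,222), lined up in y. Now descend, then push back.

Request:
move_arm:
  targets:
    - [0,0.001,-0.03,0,0,0,-1]
    - [0,0.001,-0.057,0,0,0,-1]
    - [0,0.001,-0.057,0,0,0,-1]
    - [0.01,0,-0.057,0,0,0,-1]
    - [0.018,-0.001,-0.057,0,0,0,-1]
    - [0.024,-0.001,-0.057,0,0,0,-1]
    - [0.03,-0.002,-0.057,0,0,0,-1]
    - [0.036,-0.002,-0.057,0,0,0,-1]
    - [0.04,-0.003,-0.057,0,0,0,-1]
    - [0.042,-0.003,-0.057,0,0,0,-1]

```text
t: 2.6
eef_pos: [552.4, -169.4, 107.6]
tcp_rot: [-0.099, 1.564, 2.95]
ft_force: [-21.6, -2.5, 14.3]
opening: 0.007
```

```bash
python3 look.py 2
```

```text
2.6 [ 552.41 -169.39  107.58] local [ -58.24 -141.09  107.58] [-21.59  -2.46  14.27] 0.006612059759822128
jaw -95.32763776564474
```

View pics/l2.png

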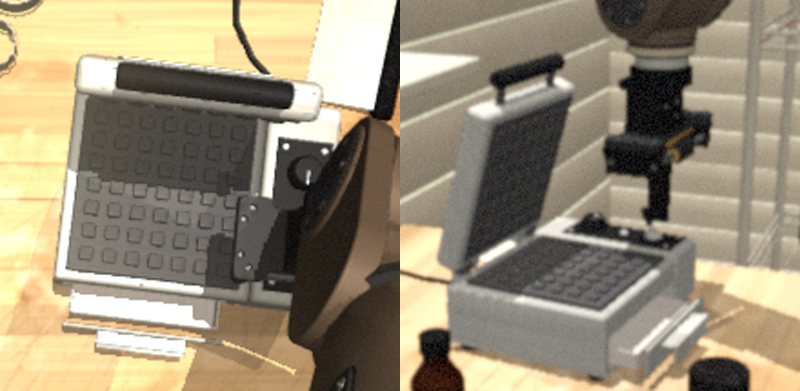

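The fingers met a firm stop at local x -58, where the off stop was expected (about -56). I'll back off, rise and check.

Request:
move_arm:
  targets:
    - [-0.015,0.001,0,0,0,0,-1]
    - [-0.03,0.003,0,0,0,0,-1]
    - [-0.04,0.003,0.03,0,0,0,-1]
    - [-0.06,0.02,0.07,0,0,0,-1]
    - [-0.09,0.06,0.07,0,0,0,-1]
    - [-0.115,0.1,0.07,0,0,0,-1]
    - [-0.125,0.14,0.05,0,0,0,-1]
    - [-0.125,0.15,0.01,0,0,0,-1]
    - [-0.125,0.15,-0.03,0,0,0,-1]
    - [-0.125,0.15,-0.03,0,0,0,-1]

```text
t: 3.7
eef_pos: [428.2, -19.0, 74.7]
tcp_rot: [-0.114, 1.565, 2.934]
ft_force: [0.6, -1.7, 0.7]
opening: 0.007
```

```bash
python3 look.py 3
```

```text
3.7 [428.2  -18.96  74.71] local [-195.47   -2.44   74.71] [ 0.59 -1.66  0.71] 0.006810262476528446
jaw -95.31811711869521
```

View pics/l3.png

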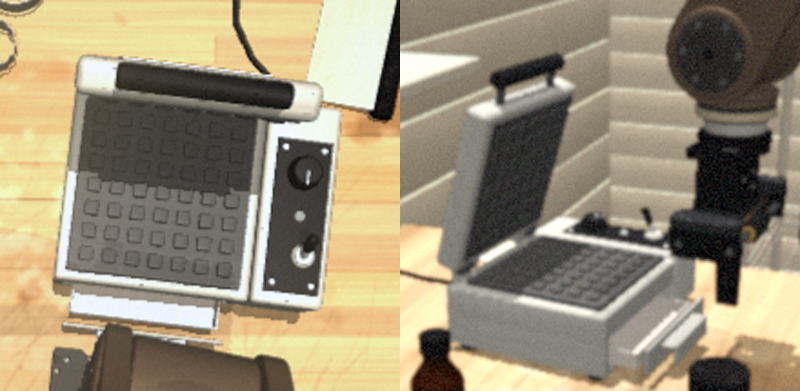

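The lever now leans back (top view, tip at (310,243) above base (302,257)) and the iron has not moved. Now the tray.

Request:
move_arm:
  targets:
    - [0,0.001,-0.046,0,0,0,-1]
    - [0,0.001,-0.046,0,0,0,-1]
    - [0.015,0,-0.046,0,0,0,-1]
    - [0.025,-0.001,-0.046,0,0,0,-1]
    - [0.032,-0.001,-0.046,0,0,0,-1]
    - [0.038,-0.002,-0.046,0,0,0,-1]
    - [0.044,-0.002,-0.046,0,0,0,-1]
    - [0.05,-0.003,-0.046,0,0,0,-1]
    - [0.055,-0.003,-0.046,0,0,0,-1]
    - [0.058,-0.003,-0.046,0,0,0,-1]

```text
t: 4.8
eef_pos: [488.0, -22.8, 31.6]
tcp_rot: [0.997, 1.571, -2.239]
ft_force: [-3.1, -1.6, 1.1]
opening: 0.002
```

Request:
move_arm:
  targets:
    - [0.003,0,0,0,0,0,-1]
    - [0.005,0,0,0,0,0,-1]

```text
t: 5.0
eef_pos: [491.3, -22.6, 31.4]
tcp_rot: [0.004, 1.567, 3.052]
ft_force: [-13.2, -4.4, 7.7]
opening: 0.002
```

```bash
python3 look.py 4
```

```text
5.0 [491.35 -22.64  31.39] local [-132.25   -0.42   31.39] [-13.19  -4.41   7.71] 0.0017065004213112195
jaw -95.35723393448961
```

View pics/l4.png

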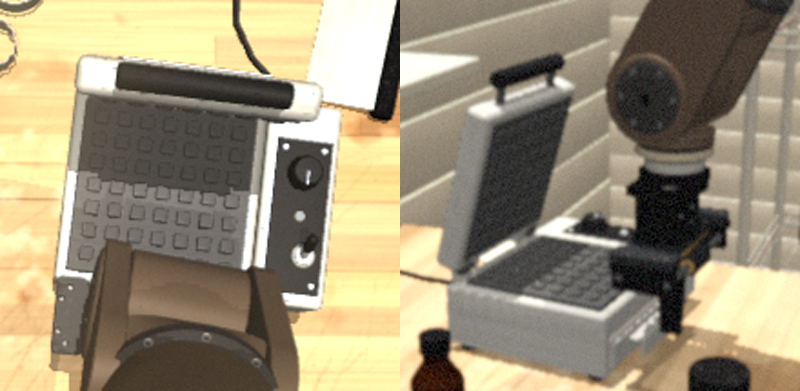

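```bash
python3 - <<'E'
from h import *
print(tri((543,14),(249,107)), onz(T,543,14,300))
E
```

```text
(array([ 842.77, -273.43,  272.3 ]), np.float64(8.094214137415504)) [ 832.25 -258.94  300.  ]
```

Request:
move_arm:
  targets:
    - [-0.02,0,0,0,0,0,-1]
    - [-0.06,0,0,0,0,0,-1]
    - [-0.06,0,0.05,0,0,0,-1]
    - [-0.06,0,0.1,0,0,0,-1]
    - [-0.06,0,0.15,0,0,0,-1]
    - [-0.06,0,0.2,0,0,0,-1]
    - [-0.06,0,0.25,0,0,0,-1]
    - [-0.06,0,0.3,0,0,0,-1]
    - [-0.06,0,0.325,0,0,0,-1]
    - [-0.06,0,0.325,0,0,0,-1]

```text
t: 6.1
eef_pos: [433.7, -22.8, 360.1]
tcp_rot: [3.039, 1.564, -0.196]
ft_force: [0.4, 0.5, -0.3]
opening: 0.003
```

```bash
python3 look.py 5
```

```text
6.1 [433.69 -22.81 360.12] local [-189.65   -5.78  360.12] [ 0.36  0.48 -0.3 ] 0.0027468955665786937
jaw -95.35375961557045
```

View pics/l5.png

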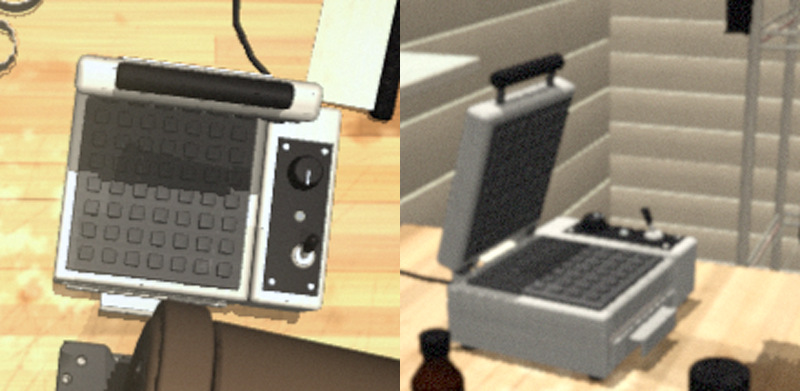

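```bash
python3 - <<'E'
from h import *
print(tri((543,14),(243,8)))
for z in (272,300,450,500,550,600): print(z,onz(S,249,107,z),onz(S,243,10,z))
E
```

```text
(array([ 755.28, -159.86,  489.12]), np.float64(46.46287038510411))
272 [ 837.06 -270.92  272.  ] [-152686.94  293594.12     272.  ]
300 [ 758.99 -121.    300.  ] [-133053.44  256013.51     300.  ]
450 [340.73 682.17 450.  ] [-27873.98  54688.82    450.  ]
500 [201.31 949.89 500.  ] [  7185.84 -12419.41    500.  ]
550 [  61.89 1217.61  550.  ] [ 42245.66 -79527.64    550.  ]
600 [ -77.53 1485.34  600.  ] [  77305.48 -146635.87     600.  ]
```

```bash
python3 - <<'E'
from cell import read_camera
import cv2
for n in("side","top"):cv2.imwrite(f"pics/{n}6.png",read_camera(n)["img"])
E
```

```text
(no output)
```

View pics/side6.png

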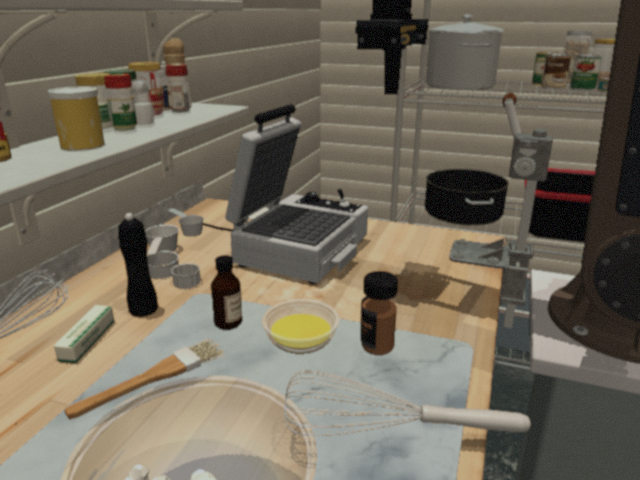

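View pics/top6.png

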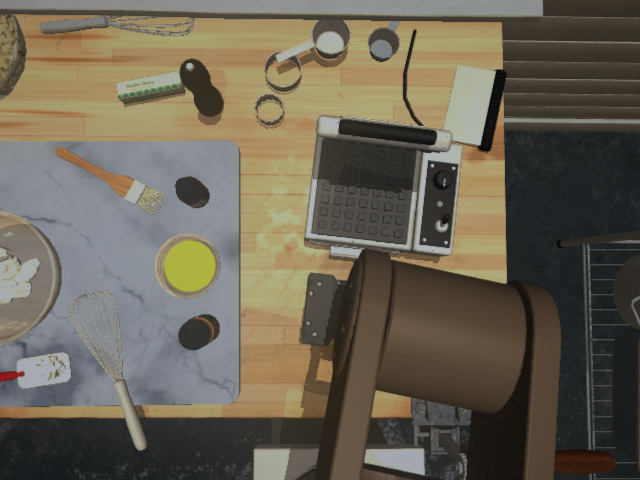

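The tray now looks fully home (side view, lip against the body at (350,245)). The shelves have their front edge at about x = 840, z ≈ 272 and 490, so behind the lid there is room with the tool tilted back 8°. I'll cross over the handle at z 360.

Request:
move_arm:
  targets:
    - [0.03,-0.003,0,0,-1,0,-1]
    - [0.07,-0.006,0,0,-2,0,-1]
    - [0.11,-0.01,0,0,-3,0,-1]
    - [0.15,-0.013,0,0,-4,0,-1]
    - [0.19,-0.017,0,0,-5,0,-1]
    - [0.225,-0.02,0,0,-6,0,-1]
    - [0.255,-0.023,0,0,-7,0,-1]
    - [0.28,-0.025,0,0,-8,0,-1]
    - [0.295,-0.026,0,0,-8,0,-1]
    - [0.295,-0.026,0,0,-8,0,-1]

```text
t: 7.3
eef_pos: [728.6, -48.9, 353.5]
tcp_rot: [-3.044, 1.435, 0.004]
ft_force: [-0.3, -0.3, 0.1]
opening: 0.003
```

```bash
python3 look.py 7;python3 - <<'E'
from cell import read_camera
import cv2
for n in("side",):cv2.imwrite(f"pics/{n}7.png",read_camera(n)["img"])
E
```

```text
7.3 [728.59 -48.9  353.45] local [106.39  -5.26 353.45] [-0.32 -0.32  0.07] 0.0029870894289466925
jaw -95.31982891879022
```

View pics/l7.png

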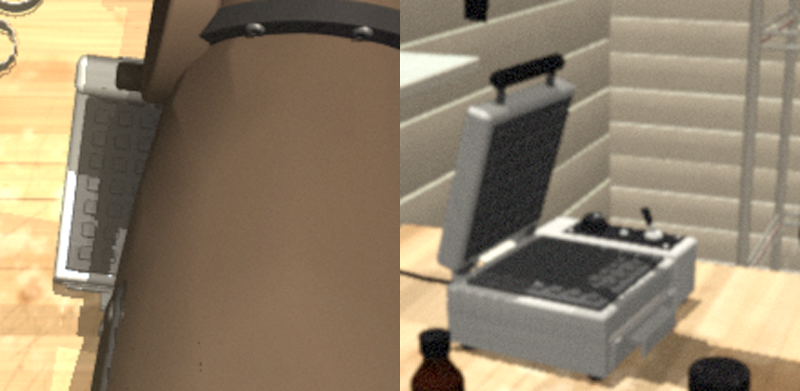

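View pics/side7.png

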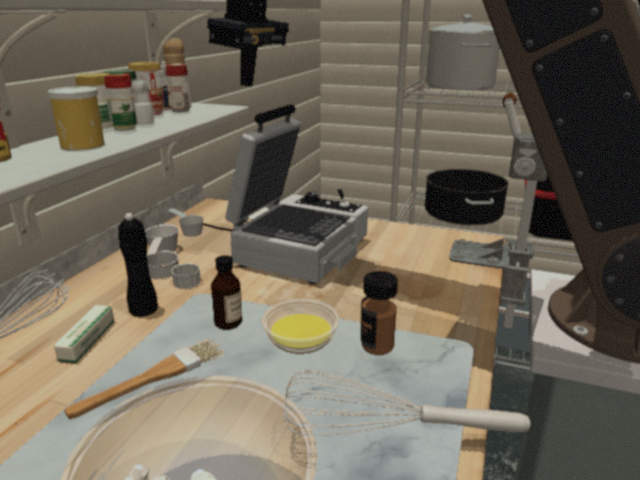

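The fingertip (247,84) is behind and clear of the handle. Descend behind the lid.

Request:
move_arm:
  targets:
    - [0,0,-0.03,0,0,0,-1]
    - [0,0,-0.06,0,0,0,-1]
    - [0,0,-0.093,0,0,0,-1]
    - [0,0,-0.093,0,0,0,-1]
    - [0,0,-0.093,0,0,0,-1]

```text
t: 7.95
eef_pos: [727.4, -48.7, 264.8]
tcp_rot: [-3.049, 1.431, -0.001]
ft_force: [0.2, 0.8, 0.4]
opening: 0.003
```

```bash
python3 look.py 8;python3 - <<'E'
from h import *
from cell import state
p=il(state()["eef_pos"])
# tip-path for lid angle th: tip lower-front corner ~ 10 mm ahead; contact s=165
for th in np.arange(1.28,-.01,-.128):
    s=166;c=np.array([90-s*np.cos(th)+25*np.sin(th),-5,96+s*np.sin(th)+25*np.cos(th)])
    # finger centre: tilt 8deg: corner (front) = tcp + (-9.9,+1.4)ish ; bottom corners at z
    t=c+[9.9 if th>.14 else 0,0,-1.4 if th>.14 else 0]
    print(round(th,3),t,w(t)-state()["eef_pos"])
E
```

```text
7.95 [727.43 -48.74 264.75] local [105.22  -5.21 264.75] [0.17 0.78 0.39] 0.0033005542970370072
jaw -95.31280238681943
1.28 [ 76.26  -5.   260.8 ] [-29.48   2.89  -5.37]
1.152 [ 55.23  -5.   256.42] [-50.42   4.78  -9.75]
1.024 [ 34.94  -5.   249.4 ] [-70.63   6.6  -16.77]
0.896 [ 15.71  -5.   239.84] [-89.78   8.33 -26.33]
0.768 [ -2.14  -5.   227.9 ] [-107.56    9.93  -38.26]
0.64 [-18.32  -5.   213.79] [-123.68   11.39  -52.38]
0.512 [-32.57  -5.   197.72] [-137.87   12.67  -68.45]
0.384 [-44.65  -5.   179.97] [-149.9    13.75  -86.2 ]
0.256 [-54.36  -5.   160.82] [-159.57   14.63 -105.35]
0.128 [-71.45  -5.   141.99] [-176.59   16.16 -124.18]
0.0 [-76.  -5. 121.] [-181.12   16.57 -145.17]
```

View pics/l8.png

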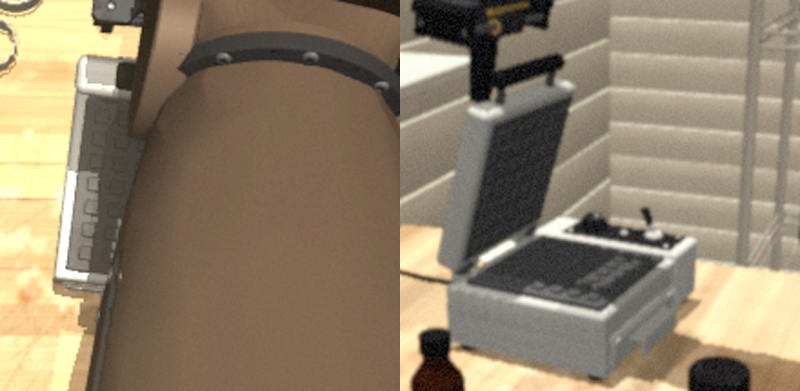

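The fingers are behind the outer face with no contact. Now follow the lid's arc, first half.

Request:
move_arm:
  targets:
    - [-0.015,0.001,-0.003,0,0,0,-1]
    - [-0.025,0.002,-0.004,0,0,0,-1]
    - [-0.033,0.003,-0.005,0,0,0,-1]
    - [-0.042,0.004,-0.007,0,0,0,-1]
    - [-0.051,0.005,-0.009,0,0,0,-1]
    - [-0.061,0.006,-0.012,0,0,0,-1]
    - [-0.071,0.007,-0.016,0,0,0,-1]
    - [-0.08,0.008,-0.021,0,0,0,-1]
    - [-0.09,0.008,-0.026,0,0,0,-1]
    - [-0.099,0.009,-0.032,0,0,0,-1]

```text
t: 9.05
eef_pos: [628.2, -39.5, 232.0]
tcp_rot: [-3.047, 1.43, 0.001]
ft_force: [3.4, 0.5, 1.0]
opening: 0.006
```

```bash
python3 look.py 9
```

```text
9.05 [628.16 -39.5  231.95] local [  5.53  -4.92 231.95] [3.37 0.53 0.97] 0.005604257233413818
jaw -95.31183644423115
```

View pics/l9.png

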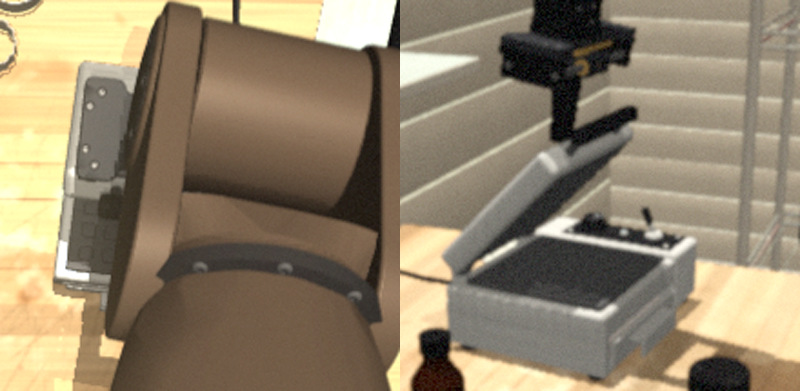

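The lid follows with about 3.5 N. Second half of the arc.

Request:
move_arm:
  targets:
    - [-0.009,0.001,-0.007,0,0,0,-1]
    - [-0.017,0.001,-0.013,0,0,0,-1]
    - [-0.025,0.002,-0.02,0,0,0,-1]
    - [-0.032,0.003,-0.028,0,0,0,-1]
    - [-0.039,0.003,-0.036,0,0,0,-1]
    - [-0.045,0.004,-0.045,0,0,0,-1]
    - [-0.051,0.004,-0.054,0,0,0,-1]
    - [-0.056,0.005,-0.063,0,0,0,-1]
    - [-0.06,0.005,-0.072,0,0,0,-1]
    - [-0.064,0.005,-0.08,0,0,0,-1]

```text
t: 10.15
eef_pos: [564.2, -34.6, 150.8]
tcp_rot: [-3.047, 1.432, 0.001]
ft_force: [1.0, 0.1, 1.0]
opening: 0.005
```

```bash
python3 look.py 10
```

```text
10.15 [564.18 -34.65 150.79] local [-58.63  -5.84 150.79] [0.97 0.1  0.98] 0.0054921857547315335
jaw -95.31274207007469
```

View pics/l10.png

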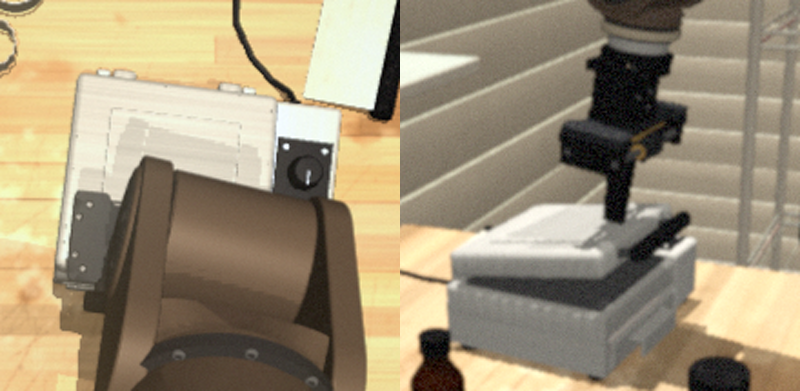

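The lid is at about 0.2 rad. Now press straight down until the force rises.

Request:
move_arm:
  targets:
    - [-0.003,0,-0.006,0,0,0,-1]
    - [-0.005,0,-0.012,0,0,0,-1]
    - [-0.006,0,-0.018,0,0,0,-1]
    - [-0.007,0,-0.023,0,0,0,-1]
    - [-0.007,0,-0.027,0,0,0,-1]
    - [-0.007,0,-0.029,0,0,0,-1]
    - [-0.007,0,-0.03,0,0,0,-1]

```text
t: 10.95
eef_pos: [557.2, -34.7, 122.1]
tcp_rot: [-3.048, 1.432, 0.0]
ft_force: [-9.5, 1.3, 20.7]
opening: 0.006
```

Corner height is 120.7 (shut face expected at 121) with 20 N, so the lid is on its stop. Rise and retreat, then check.

Request:
move_arm:
  targets:
    - [0,0,0.01,0,0,0,-1]
    - [0,0,0.04,0,0,0,-1]
    - [0,0,0.08,0,0,0,-1]
    - [-0.02,-0.02,0.12,0,0,0,-1]
    - [-0.04,-0.06,0.15,0,0,0,-1]
    - [-0.06,-0.1,0.17,0,0,0,-1]
    - [-0.08,-0.145,0.17,0,0,0,-1]
    - [-0.1,-0.19,0.17,0,0,0,-1]
    - [-0.12,-0.235,0.17,0,0,0,-1]
    - [-0.14,-0.28,0.17,0,0,0,-1]

```text
t: 11.95
eef_pos: [416.4, -316.5, 292.3]
tcp_rot: [-3.054, 1.43, -0.006]
ft_force: [1.3, -0.6, 0.9]
opening: 0.003
```

Request:
move_arm:
  targets:
    - [-0.02,-0.045,0,0,0,0,-1]
    - [-0.04,-0.09,0,0,0,0,-1]
    - [-0.06,-0.13,0,0,0,0,-1]
    - [-0.08,-0.17,0,0,0,0,-1]
    - [-0.1,-0.21,0,0,0,0,-1]
    - [-0.12,-0.25,0,0,0,0,-1]
    - [-0.12,-0.25,0,0,0,0,-1]

```text
t: 12.65
eef_pos: [294.8, -568.7, 290.8]
tcp_rot: [-3.051, 1.432, -0.007]
ft_force: [0.5, 1.6, -0.8]
opening: 0.006
```

```bash
python3 look.py 11; python3 - <<'E'
from cell import read_camera
import cv2
for n in("side","top"):cv2.imwrite(f"pics/{n}11.png",read_camera(n)["img"])
a=cv2.imread("pics/side11.png")[175:290,220:380];cv2.imwrite("pics/s11z.png",cv2.resize(a,None,fx=4.5,fy=4.5,interpolation=cv2.INTER_CUBIC))
a=cv2.imread("pics/top11.png")[105:290,295:475];cv2.imwrite("pics/t11z.png",cv2.resize((a*1.5).clip(0,255).astype('u1'),None,fx=3.2,fy=3.2,interpolation=cv2.INTER_CUBIC))
E
```

```text
12.65 [ 294.83 -568.69  290.84] local [-278.9  -561.93  290.84] [ 0.5   1.56 -0.78] 0.00600468491750983
jaw -95.53798468375176
```

View pics/s11z.png

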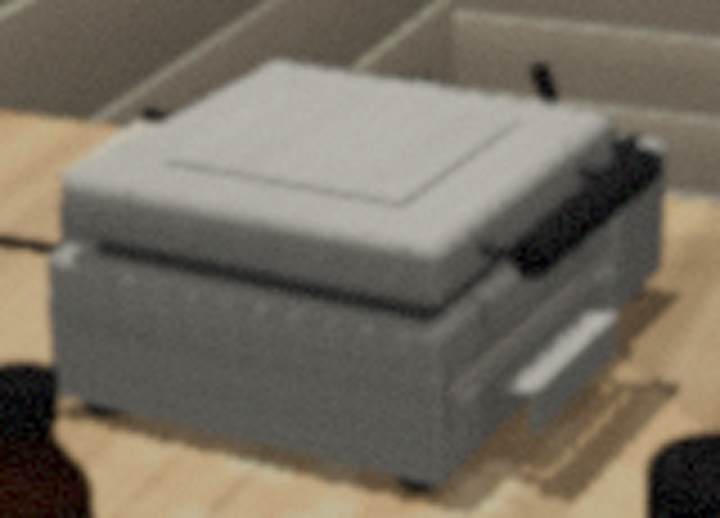

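View pics/t11z.png

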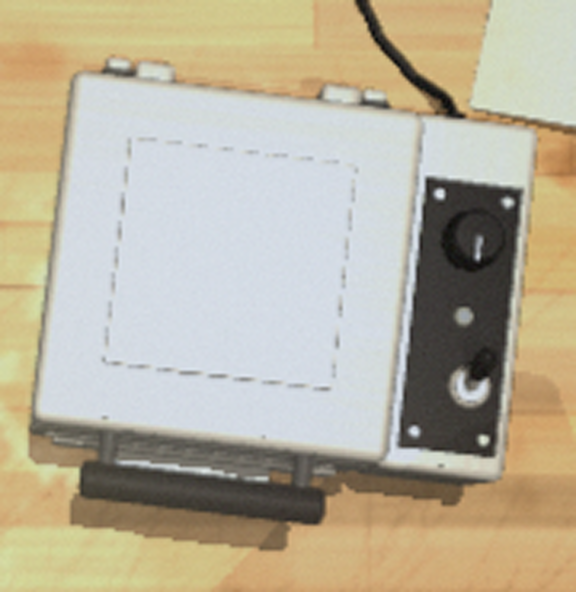

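```bash
python3 - <<'E'
from h import *
s=lambda p:(proj(S,w(p))-[220,175])*4.5
t=lambda p:(proj(T,w(p))-[295,105])*3.2
print("pull L/R in side, home top edge z41", s((-123,45,41)),s((-123,-45,41)),"bottom",s((-123,45,17)))
print("5mm out",s((-128,45,41)))
for u,v in((527,392),(612,318)): print(il(onz(S,220+u/4.5,175+v/4.5,41)))
for th in(0,.03,.06):
    f=lambda d,y,h:(90-d*np.cos(th)+h*np.sin(th),y,96+d*np.sin(th)+h*np.cos(th))
    print(th,"lid FL top side",s(f(190,95,25)),"handle L end",s(f(216,65,13)),"R",s(f(216,-65,13)),"top L",t(f(216,65,13)),"R",t(f(216,-65,13)))
for th in(0,.6,.7,.84):
    p=(-50+35.5*np.sin(th-.42),-141,90+35.5*np.cos(th-.42));print("sw",th,t(p),s(p))
print("piv",t((-50,-141,90)),s((-50,-141,90)))
E
```

```text
pull L/R in side, home top edge z41 [539.16 386.56] [614.92 309.34] bottom [538.39 435.86]
5mm out [549.8  388.71]
[-120.33   52.12   41.  ]
[-125.34  -35.34   41.  ]
0 lid FL top side [441.61 248.16] handle L end [529.25 259.71] R [640.84 159.6 ] top L [ 76.57 485.9 ] R [320.7  509.19]
0.03 lid FL top side [439.72 234.89] handle L end [528.37 245.11] R [640.28 146.24] top L [ 77.03 484.56] R [322.98 508.02]
0.06 lid FL top side [437.43 221.56] handle L end [527.04 230.4 ] R [639.33 132.79] top L [ 77.53 482.83] R [325.31 506.47]
sw 0 [478.86 405.63] [579.77  66.85]
sw 0.6 [483.27 365.81] [541.09  56.51]
sw 0.7 [483.35 359.45] [534.69  57.15]
sw 0.84 [483.14 351.03] [526.06  59.18]
piv [464.6  384.18] [551.73 124.43]
```

The lid sits at the shut prediction and the tray at home (−122.8 against −123). The switch angle is less certain, so I'll measure it more closely.

```bash
python3 - <<'E'
from h import *
def z(f,x,y,n):
    a=cv2.imread(f)[y:y+40,x:x+40];return cv2.resize((a*1.4).clip(0,255).astype('u1'),(390,390),interpolation=cv2.INTER_CUBIC)
sx,sy,tx,ty=322,175,425,205
cv2.imwrite("pics/sw.png",np.vstack([np.hstack([z("pics/side0.png",sx,sy,0),z("pics/side11.png",sx,sy,0)])]))
cv2.imwrite("pics/swt.png",np.hstack([z("pics/top0.png",tx,ty,0),z("pics/top11.png",tx,ty,0)]))
for th in(0,.6,.7,.84):
  for d in (35.5,27): 
    p=(-50+d*np.sin(th-.42),-141,90+d*np.cos(th-.42));print(th,d,(proj(S,w(p))-[sx,sy])*9.75,(proj(T,w(p))-[tx,ty])*9.75)
p=(-50,-141,90);print((proj(S,w(p))-[sx,sy])*9.75,(proj(T,w(p))-[tx,ty])*9.75)
E
```

```text
0 35.5 [261.67 144.83] [191.54 260.91]
0 27 [246.95 175.07] [180.83 244.8 ]
0.6 35.5 [177.87 122.43] [204.96 139.58]
0.6 27 [183.43 157.93] [190.94 153.38]
0.7 35.5 [164.   123.82] [205.22 120.21]
0.7 27 [172.89 158.95] [191.14 138.77]
0.84 35.5 [145.3  128.22] [204.58  94.54]
0.84 27 [158.68 162.23] [190.69 119.39]
[200.9  269.61] [148.09 195.55]
```

View pics/sw.png

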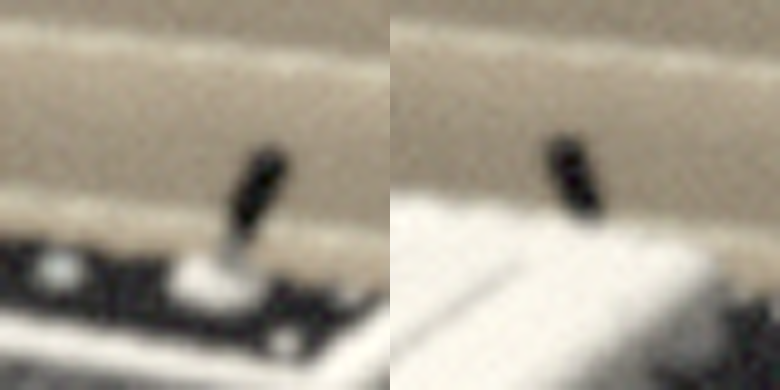

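View pics/swt.png

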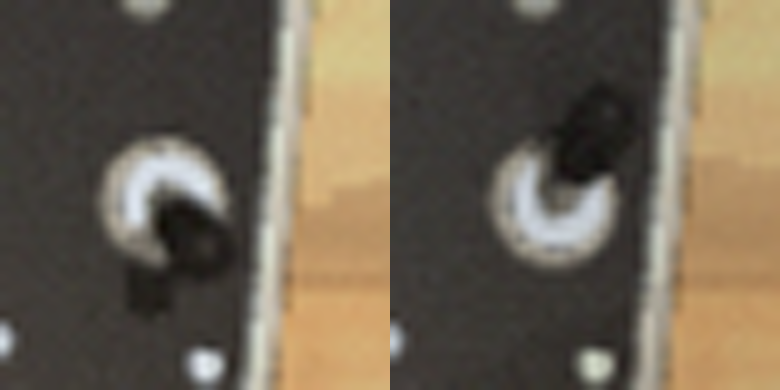

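The lever's axis in the side view slopes 0.38 (dx/dz) when on and −0.51 when off. The prediction for 0.84 is −0.39 and for 0.6 is −0.16, so it is fully off, which agrees with the firm stop I felt. Handing in.

```bash
python3 -c "
from cell import job_done,state
print(state()['t'],state()['ft_force']);print(job_done())"
```

```text
12.85 [-0.17231955  0.78312202 -0.42379134]
the job is handed in; nothing more can be done
None
```

The waffle iron is closed down: switch off, crumb tray home, lid shut. I did it all by pushing with closed fingers and handed in at about 13 s of the 54 s allowed. No verdict is reported back.

- **Switch:** I pushed it back until it met a firm stop at about 22 N. The lever's slope and the shift of its tip in both views match 0.84 rad. My first rough reading gave only about 0.66 rad, but the closer measurement ruled that out.
- **Tray:** I pushed it in until the force rose to about 13 N. The pull face then measured -122.8 mm in the iron's frame, against -123 when home, good to about 2 mm. Its two corners differed by 5 mm, about evenly either side of home.
- **Lid:** I pushed it round its arc from behind, at about 3.5 N mid-swing, then pressed it down with about 20 N. The fingertip stopped at 120.7 mm, against 121 mm for a shut lid, and the lid corner and handle match the shut prediction in the picture.
- **Iron:** In the top view it stands where it did at the start.
- **Bottle, jar and bowl:** The arm stayed away from them. I did not measure them again at the end.
- **Arm:** It ended well clear, touching nothing, with only noise in the force reading.

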